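# Hold the keyed rinse valve open

### The arm

A 7-joint arm with a two-finger parallel gripper is mounted at the origin on the work surface. World frame = base frame: x ahead of the robot, y to its left, z up, the work surface at z = 0. Lengths are in m, angles in rad, forces in N, time in s.
With the tool pointing down it reaches from about 0.4 to 0.925 m from the base axis. Payload 4.1 kg.
Tool frame: the origin (TCP) lies midway between the tips of the shut fingers; the grasp point (between the pads) lies 19 mm behind it; z points along the fingers, y is the line along which they close (so a half turn about z gives the same grasp; the last joint's range is limited). The gripper opens to 85 mm and grips with 20 to 120 N. Pads are 22 mm wide; open, the fingers measure 114 mm over their backs; the gripper's body (76 mm by 85 mm) begins 54 mm behind the grasp point. The pads swing forward as they close: fully open they stand 13 mm farther back than shut.
Start: joints at [1.016, 0.398, 0.045, 1.537, -0.019, 1.207, -0.051], TCP at [0.286, -0.584, 0.231] pointing down, gripper open.
Joint ranges: [-2.82, 2.82], [-0.49, 2.23], [-1.37, 1.46], [0, 2.46], [-1.36, 4.5], [0.23, 2], [-2.94, 2.94]. Speed limits (rad/s): [2.57, 2.57, 3.14, 3.14, 3.14, 3.14, 3.14].

### API

Orientations are given as a unit quaternion [x, y, z, w].
In Python, from station import env gives the robot as it stands. The module is installed in compiled form; this text tells all that it offers.
- The arm moves only by the tool arm_command, never from a script. Its argument "increments" is one flat list of numbers, 7 for each row, row after row: the shift along the tool's x, y, z in m, then the turn, a rotation vector about the tool's x, y, z in units of 5 degrees (1.0 is 5 degrees), then the closure in counts, from 0 (fully open) to 255 (shut). In form: [tx, ty, tz, rx, ry, rz, fingers, tx, ty, tz, rx, ry, rz, fingers, ...]. A call has 1 to 5 rows; each row is the pose to reach, as a shift and turn from the pose commanded when the call began, along the tool's axes at that moment; what a row does not reach only later rows make up. A row lasts 1/12 s, in which the tool goes at most 41.7 mm and 7.16 degrees, less where a joint would pass 70% of its speed; a pose out of reach is approached as far as the arm can. A call with a gripper value outside its range is refused whole. The fingers move at their own pace and stop on an object; the grip force is fixed at half the most. Time passes only in rows, so rows that repeat a pose let the fingers close. It gives the time, the measured TCP pose, the force, the opening and the grip force at its end, in the units of the state.
- env.get_state(): the state, without advancing time (a new reading comes with each control period).
- env.snapshot(name): name is "scene" or "top"; returns a dict with "color" (400x640x3 uint8, blue, green, red), "fx", "fy", "cx", "cy" (pixels), "world_from_camera" (4x4, takes a point from camera to world coordinates). Camera axes: x right, y up, looking along -z (the intrinsics and any distortion apply to the point x, -y, -z); pixel columns grow to the right and rows downward; lengths in m; the calibration is good to about 2 mm. A picture is of the moment at which its call begins. There is no depth.
- env.sign_off(): hands the job in; it is judged then, once.
The state is a dict: "clock": time; "joint_positions": joint angles; "qvel": joint speeds; "joint_torque": joint torques, N m; "ee_pos": TCP position; "eef_rot": TCP orientation; "wrist_force": force on the tool from outside, world axes, zero at the start; "ft_torque": the same for the moment, N m; "opening": opening from 0.0 (shut) to 1.0 (fully open); "gripper_force": force on a finger pad.
Only numpy, scipy, OpenCV 4.12 (cv2) and the standard library are available. Lean on these libraries where they do the work, as an engineer would, in place of code of your own. Each camera call takes 0.05 s, during which the arm holds its last target. There are 200 camera calls.

### The job

The tap needs its hygiene rinse: on the grey control box, first turn the black flow knob clockwise until its red pointer lines up with the green mark. Then take the red-handled service key out of the clip on the side of the blue caddy, push it fully home in the brass keyhole past its sticky pins, turn it a full quarter turn clockwise against the spring, and finish still gripping the key and holding it turned. Do not shove the mug, the soap bottle or the scrubbing brush out of place.

Things in the scene. Friction and masses are not known exactly. Their poses are not given: they have to be found in the camera images.
- panel: Grey control box fixed on the counter, 120 (its x) x 240 (its y) x 50 mm high; origin under its centre. The flow knob's axis stands at its y = +65 mm, the keyhole's axis at y = -65 mm, both at x = 0.
- flow_knob (a joint): Angle of the black flow knob in rad: 0 when the red pointer lines up with the green mark, grows clockwise seen from above; it starts negative (0.5 to 1.3 short of the mark). Stops at -1.6 and +0.7; light friction (0.04 N m), stays where it is left.
- knob_grip (a point): On the knob's axis, 80 mm above the counter, at gripping height; its x axis runs along the knob's grip bar towards the red pointer end. The bar is 46 long, 10 wide, and reaches from 58 to 84 mm above the counter, on a disc of 50 mm diameter whose top is at 58 mm. Red line on the bar's top and end shows the pointer.
- flow_mark (a point): The green mark on the box top, 40 mm from the knob's axis towards the box's +x; white ticks on the side the pointer comes from.
- key: Loose service key, 40 to 70 g, upright at the start; origin at the bottom of its tip, z up. From the bottom: steel bit 18 (its x) x 5 (y) x 8 mm high with tapered tip, stem 5 mm diameter from 8 to 25 mm, round shoulder 22 mm diameter from 25 to 29 mm, neck 8 mm diameter to 37 mm, red flat handle from 37 to 75 mm up. Turned half round it is the same key.
- caddy: Blue plastic caddy 90 x 80 mm, 98 mm high, fixed on a rusted bracket whose strap stands 126 mm high on the -x side; origin under its centre. A teaspoon, two white forks and a green scraper are fixed in it, up to 155 mm high, within 45 mm of its centre.
- lock_mouth (a point): Centre of the brass keyhole at the top of its raised rim, 65 mm above the counter; axes as the box's (z up). The slot's long side lies along x. Fully home the key's shoulder sits on the rim (a block of 38 x 29 mm) and the key's origin is 25 mm below this point.
- lock_core (a joint): Core angle in rad: 0 at rest, grows as the key turns clockwise from above; stop at 1.65. A spring turns it back if let go (0.02 N m at rest, 0.08 at a quarter turn). With play in the core and give in the grip the core lags the key by 0.1 to 0.2 rad, so turn the key a little past a quarter (about 1.7). A red tab turns with the core, from the white mark on the box's +x side to the green mark on its -y side.
- mug: White mug, 76 mm diameter, 90 mm high, origin under its centre; bystander.
- soap: Green soap bottle, 56 mm diameter, 150 mm high, origin under its centre; bystander.
- scrub_brush: Wood-handled scrubbing brush, about 200 mm long, lying on the counter beyond the box; bystander.
- key_handle (a point): On the key's red flat handle at the best gripping height, 57 mm above its tip and 28 mm above the top of the shoulder: the handle is 32 (key x) x 9 (key y) x 38 mm high (37 to 75 mm above the tip); grip it across the 9 mm.
- clip (a point): Centre of the top of the steel key clip, 75 mm above the counter, on a small arm at the caddy's y = +85 mm; the clip is 15 (caddy x) x 29 (caddy y) mm. The key hangs in it by its shoulder with about 1.5 mm of play, its tip 25 mm down, its x axis along the caddy's y, and lifts straight out.
- lock_slot (a point): The slot at the foot of the 9 mm deep steep lead-in, 56 mm above the counter. The lead-in narrows from 30 x 16 mm to 22 (x) x 7.4 (y) mm; the slot plate is 6 mm thick and the bit must pass right through it before it can turn. Two sticky pins resist: 3 N once the tip is 17 mm below the rim, 6 N from 21 mm; they stay down once pushed. 10 to 15 N seats the key.
There are look-alikes about, which are no part of the job. There is more than one size of the key; the one meant has the size given above.

How it is judged:
On the way, in this order (a step that is already met when the one before it is completed fails the run):
1. the flow knob's pointer stands at the green mark, within 8 degrees, with the fingers off it (value of joint flow_knob between -0.14 and 0.14 rad and contact force between the fingers and flow_knob below 0.2 N), for 0.2 s.
2. the key is fully home in the keyhole and not yet turned (horizontal distance between key and lock_mouth below 0.004 m and z of key in the frame of lock_mouth below -0.023 m and angle between key's own z axis and vertical below 0.12 rad and value of joint lock_core below 0.5 rad), for 0.05 s.
3. the key has turned the lock a quarter (horizontal distance between key and lock_mouth below 0.004 m and z of key in the frame of lock_mouth below -0.023 m and angle between key's own z axis and vertical below 0.12 rad and value of joint lock_core above 1.25 rad), for 0.2 s.
At the end, for the whole second after the job is handed in: The knob still points at the green mark within 8 degrees; the key stands upright (7 degrees) in the keyhole, its shoulder within 2 mm of the rim, and the lock is held at 72 degrees or more of its quarter turn against the spring, with the fingers still gripping the key (over 2 N) (all of step 3 and value of joint flow_knob between -0.14 and 0.14 rad and contact force between the fingers and key above 2 N); the arm keeps its last pose, push and grip.
It fails at once if the mug is shoved (over 30 mm) or knocked over (distance of mug from where it was at the start of the episode above 0.03 m or angle between mug's own z axis and vertical above 0.5 rad).
It fails at once if the soap bottle is shoved (over 30 mm) or knocked over (distance of soap from where it was at the start of the episode above 0.03 m or angle between soap's own z axis and vertical above 0.5 rad).
It fails at once if the scrubbing brush is shoved (over 30 mm) or knocked over (distance of scrub_brush from where it was at the start of the episode above 0.03 m).
It also fails if it takes over 58 s, if anything falls off the work surface, if the arm or the gripper's body presses on something with over 40 N, if the wrist force passes 120 N, or if a joint passes its speed limit or range.

## Working session

There is one attempt and no reset: what is moved stays moved. The work goes in short steps, Python scripts to look and compute and a tool call to move; the robot and the scene stay as the last step left them, time stands still between calls to the robot, and variables do not carry over. Pictures are saved under pics/ and viewed, at most 10 in all, crops included, and the job is handed in when it is done.

Besides the shell and the picture viewer there is one more tool, called after "Request:" by a JSON object that holds its "name" and its "arguments". arm_command: Moves the arm, as the interface text tells. Its arguments: {"type":"object","properties":{"increments":{"type":"array","items":{"type":"number"}}},"required":["increments"]}

```bash
mkdir -p pics; python3 - <<'E'
from station import env
import cv2,numpy as np
for n in("scene","top"):
    s=env.snapshot(n); cv2.imwrite(f"pics/{n}0.png",s["color"]); np.save(n+"_T.npy",s["world_from_camera"])
    print(n,s["fx"],s["fy"],s["cx"],s["cy"],s.keys()); print(s["world_from_camera"].round(4))
print(env.get_state())
E
```

```text
scene 379.89951761981416 379.89951761981416 324.95139658098964 196.60816974790143 dict_keys(['color', 'fx', 'fy', 'cx', 'cy', 'world_from_camera'])
[[ 0.7771 -0.4992  0.3832  0.9138]
 [ 0.6293  0.6191 -0.4698 -0.4175]
 [-0.0027  0.6062  0.7953  0.7868]
 [ 0.      0.      0.      1.    ]]
top 399.6631620671209 399.6631620671209 310.4631845509727 199.5668209939005 dict_keys(['color', 'fx', 'fy', 'cx', 'cy', 'world_from_camera'])
[[ 0.0222  0.9944 -0.1035  0.4799]
 [-0.9994  0.0194 -0.0281 -0.0268]
 [-0.0259  0.1041  0.9942  1.1576]
 [ 0.      0.      0.      1.    ]]
{'clock': 0.1, 'joint_positions': array([ 1.01597052,  0.39910459,  0.04507856,  1.53774028, -0.01871592,
        1.20691954, -0.05074146]), 'qvel': array([-0.00183647, -0.00193317, -0.0016318 , -0.00498345, -0.00134766,
       -0.00031088, -0.00118071]), 'joint_torque': array([ 3.69820962e-03, -4.76259184e+01,  1.37024336e+00, -2.54948670e+01,
        1.19770813e-02,  4.97597051e-03, -5.42110101e-06]), 'ee_pos': array([ 0.2858863 , -0.58312126,  0.230383  ]), 'eef_rot': array([ 9.74136754e-01,  2.25957560e-01, -2.56705742e-04, -8.36274559e-04]), 'wrist_force': array([-0.54278126, -1.02642954,  0.37147093]), 'ft_torque': array([-0.01616877, -0.00221192, -0.01376586]), 'gripper_force': 0.0, 'opening': 1.0032925483939121}
```

View pics/top0.png

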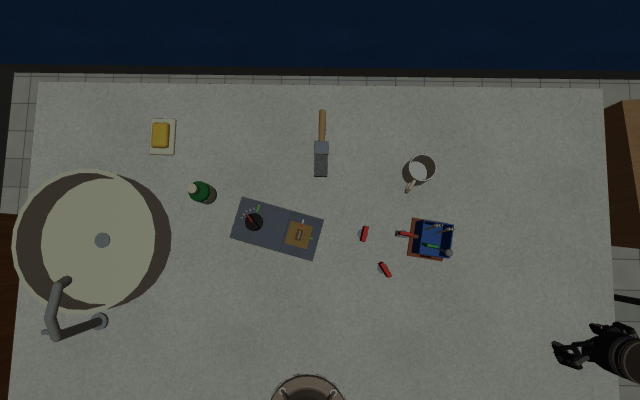

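View pics/scene0.png

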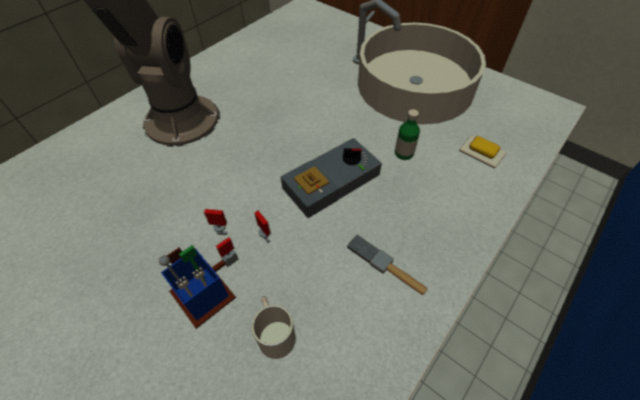

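The top view shows the knob near (254,221), keyhole (299,235), clip key (405,234), two decoy keys at (364,233) and (385,269), and the caddy at (432,239). The scene view shows the same layout. I'll enlarge both.

```bash
python3 - <<'E'
import cv2
t=cv2.imread("pics/top0.png"); s=cv2.imread("pics/scene0.png")
r=lambda im,x,y,w,h,k:cv2.convertScaleAbs(cv2.resize(im[y:y+h,x:x+w],None,fx=k,fy=k,interpolation=cv2.INTER_CUBIC),alpha=1.6)
a=r(t,225,190,105,75,7)   # 735x525
b=r(t,350,205,110,80,7)
c=r(s,150,130,240,190,3.3)
for n,i in zip("abc",(a,b,c)): cv2.imwrite(f"pics/{n}0.png",i)
E
```

```text
(no output)
```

View pics/a0.png

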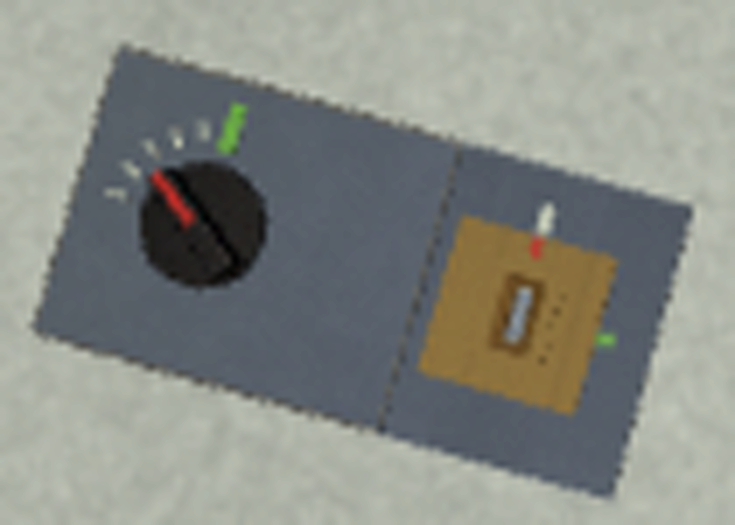

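View pics/b0.png

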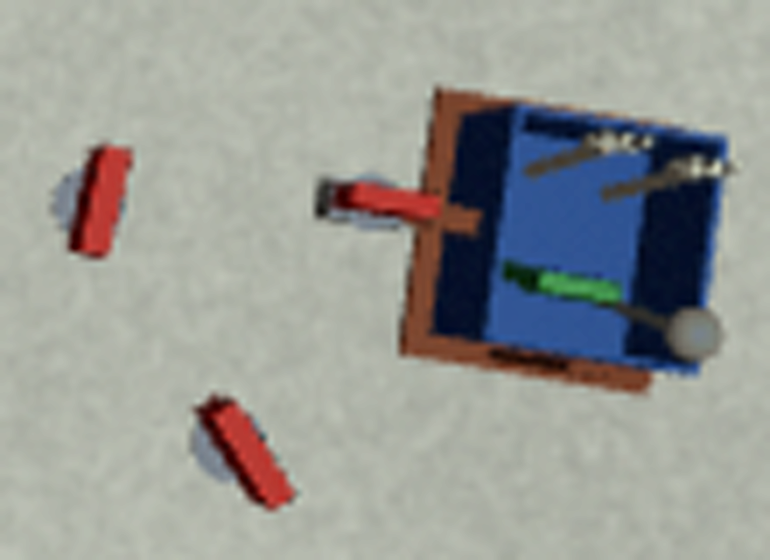

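View pics/c0.png

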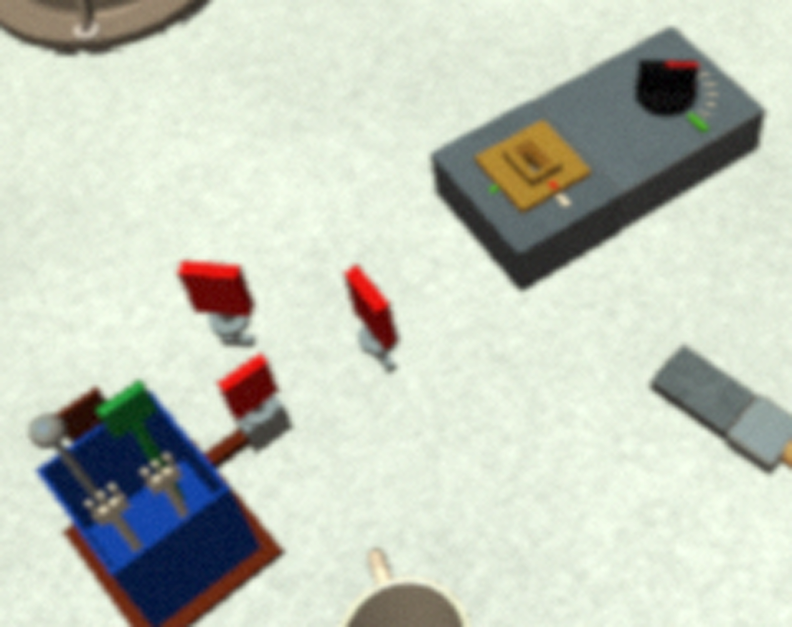

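Crop a shows the box top corners, with the pointer (155,172)→(190,222) about 45° short of the mark. Crop b shows the clip key's handle top, about (353–440, 183–220), and the caddy rim corners. Crop c shows the same things from the side. Next I fit the poses from both views.

```bash
cat > h.py <<'E'
import numpy as np
from scipy.optimize import least_squares
from scipy.spatial.transform import Rotation as R
K={"scene":(379.8995,324.9514,196.6082),"top":(399.6632,310.4632,199.5668)}
T={n:np.load(f"{n}_T.npy") for n in K}
CR={"a":("top",225,190,7),"b":("top",350,205,7),"c":("scene",150,130,3.3)}
def px(c,x,y):
    n,ox,oy,k=CR[c]; return n,(x+.5)/k-.5+ox,(y+.5)/k-.5+oy
def proj(n,P):
    f,cx,cy=K[n]; p=(np.asarray(P)-T[n][:3,3])@T[n][:3,:3]
    return np.array([cx-f*p[0]/p[2],cy+f*p[1]/p[2]])
def onz(n,u,v,z):
    f,cx,cy=K[n]; d=T[n][:3,:3]@np.array([(u-cx)/f,-(v-cy)/f,-1]); o=T[n][:3,3]
    return o+d*(z-o[2])/d[2]
def w(p,l):
    c,s=np.cos(p[2]),np.sin(p[2]); return np.array([p[0]+c*l[0]-s*l[1],p[1]+s*l[0]+c*l[1],l[2]])
def fit(obs,p0):
    f=lambda p:np.concatenate([proj(n,w(p,l))-(u,v) for l,(n,u,v) in obs])
    r=least_squares(f,p0,loss="soft_l1"); print(r.x.round(4),"res px",r.fun.round(1)); return r.x
E
python3 - <<'E'
from h import *
P=[((.06,.12,.05),px("a",122,45)),((.06,-.12,.05),px("a",692,207)),((-.06,-.12,.05),px("a",613,497)),((-.06,.12,.05),px("a",37,332))]
Q=[((-.06,-.12,.05),px("c",433,157)),((.06,-.12,.05),px("c",522,250)),((.06,.12,.05),px("c",763,112)),((-.06,.12,.05),px("c",672,28))]
print("panel");fit(P,[.5,0,-.2]);fit(Q,[.5,0,-.2]);p=fit(P+Q,[.5,0,-.2])
kn=w(p,(0,.065,.08)); lm=w(p,(0,-.065,.065)); print("knob",kn,"lock",lm)
print("lock direct",onz(*px("a",518,314),.056), "top-rim brass", onz(*px("a",518,314),.065))
a,b=onz(*px("a",155,172),.084),onz(*px("a",190,222),.084)
d=a-b; print("pointer yaw",np.arctan2(d[1],d[0]),"end from axis",(a-kn)[:2],np.arctan2(*(a-kn)[1::-1]))
C=[((.045,.04,.098),px("b",517,105)),((.045,-.04,.098),px("b",727,138)),((-.045,-.04,.098),px("b",697,372)),((-.045,.04,.098),px("b",485,340))]
print("caddy");q=fit(C,[.45,-.3,-.1]);print("clip",w(q,(0,.085,.075)))
print("clip left edge",onz(*px("b",316,198),.075), "pred",w(q,(0,.0995,.075)))
H=[((0,0,.125),px("b",396,201)),((0,0,.125),px("c",244,374))]
print("key top",onz(*H[0][1],.125),onz(*H[1][1],.125))
from station import env
s=env.get_state();m=R.from_quat(s["eef_rot"]).as_matrix();print(m.round(3))
E
```

```text
panel
[ 0.5141  0.0964 -0.2537] res px [-0.3 -0.3  0.8 -0.2  0.3  0.4 -0.7  0.1]
[ 0.5187  0.0965 -0.2491] res px [-0.6 -0.2 -0.4  2.4  1.7 -0.6  0.1 -0.9]
[ 0.5156  0.0968 -0.2529] res px [-0.5 -0.8  0.6 -0.8  0.2 -0.2 -0.8 -0.4 -1.5 -1.  -1.5  1.5  0.8 -1.1
 -0.5 -1.4]
knob [0.53190939 0.15975877 0.08      ] lock [0.49938078 0.03389421 0.065     ]
lock direct [0.49760378 0.03480125 0.056     ] top-rim brass [0.49745921 0.03429757 0.065     ]
pointer yaw 0.6447271030672965 end from axis [0.0168073  0.01513608] 0.733127660545334
caddy
[ 0.4939 -0.3285 -0.1372] res px [-0.2 -0.3  0.2 -0.3  0.2  0.5 -0.2  0.1]
clip [ 0.5055047  -0.24429881  0.075     ]
clip left edge [ 0.50712122 -0.22465258  0.075     ] pred [ 0.50748857 -0.22993516  0.075     ]
key top [ 0.50540009 -0.24462045  0.125     ] [ 0.51025002 -0.24512062  0.125     ]
[[ 0.898  0.44  -0.001]
 [ 0.44  -0.898  0.002]
 [-0.    -0.002 -1.   ]]
```

Request:
{"name": "arm_command", "arguments": {"increments": [0.028,-0.028,0,0,0,0,0,0.055,-0.056,0,0,0,0,0,0.083,-0.084,0,0,0,0,0,0.11,-0.112,0,0,0,0,0,0.137,-0.14,0,0,0,0,0]}}

```text
clock: 0.52
ee_pos: [0.3476, -0.3955, 0.2308]
eef_rot: [0.974, 0.226, -0.0, -0.0]
wrist_force: [0.5, 0.3, 0.3]
opening: 1.002
gripper_force: 0.0
```

Request:
{"name": "arm_command", "arguments": {"increments": [0.028,-0.028,0,0,0,0,0,0.055,-0.056,0,0,0,0,0,0.083,-0.084,0,0,0,0,0,0.11,-0.112,0,0,0,0,0,0.137,-0.14,0,0,0,0,0]}}

```text
clock: 0.93
ee_pos: [0.4088, -0.2096, 0.2311]
eef_rot: [0.974, 0.226, -0.0, 0.0]
wrist_force: [0.7, 0.0, 0.7]
opening: 0.999
gripper_force: 0.0
```

Request:
{"name": "arm_command", "arguments": {"increments": [0.028,-0.028,0,0,0,0,0,0.055,-0.056,0,0,0,0,0,0.083,-0.084,0,0,0,0,0,0.11,-0.112,0,0,0,0,0,0.137,-0.14,0,0,0,0,0]}}

```text
clock: 1.35
ee_pos: [0.4702, -0.0238, 0.2312]
eef_rot: [0.974, 0.226, -0.0, 0.0]
wrist_force: [1.1, 0.5, 0.3]
opening: 1.0
gripper_force: 0.0
```

```bash
cat >> h.py <<'E'
def go(x,y,z,yaw):
    from station import env
    s=env.get_state(); m=R.from_quat(s["eef_rot"]).as_matrix(); t=m.T@(np.array([x,y,z])-s["ee_pos"])
    g=np.array([[np.cos(yaw),np.sin(yaw),0],[np.sin(yaw),-np.cos(yaw),0],[0,0,-1]])
    rv=R.from_matrix(m.T@g).as_rotvec()/np.radians(5)
    print("t",s["clock"],"pos",s["ee_pos"].round(4),"yaw",np.arctan2(m[1,0],m[0,0]).round(3),"F",s["wrist_force"].round(1),"M",s["ft_torque"].round(2),"grip",s["gripper_force"],"op",round(s["opening"],3),"j",s["joint_positions"].round(2))
    print("inc",t.round(4),rv.round(3),"tilt",np.arccos(-m[2,2]).round(4))
E
python3 -c "
from h import *
go(.531,.160,.12,.68)"
```

```text
t 1.35 pos [ 0.4702 -0.0238  0.2312] yaw 0.456 F [1.1 0.5 0.3] M [-0.03 -0.06 -0.03] grip 0.0 op 1.0 j [ 0.33  0.09 -0.4   1.94  0.04  1.12 -1.19]
inc [ 0.1355 -0.1383  0.1111] [ 0.003  0.003 -2.569] tilt 0.0004
```

Request:
{"name": "arm_command", "arguments": {"increments": [0.027,-0.028,0.0,0,0,-0.6,0,0.055,-0.056,0.02,0,0,-1.2,0,0.082,-0.083,0.04,0,0,-1.8,0,0.11,-0.111,0.06,0,0,-2.4,0,0.1355,-0.138,0.08,0,0,-2.57,0]}}

```text
clock: 1.77
ee_pos: [0.5296, 0.1533, 0.1538]
eef_rot: [0.942, 0.334, 0.0, 0.0]
wrist_force: [1.6, -0.3, 0.3]
opening: 0.998
gripper_force: 0.0
```

Request:
{"name": "arm_command", "arguments": {"increments": [0,0,0.025,0,0,0,0,0,0,0.03,0,0,0,0]}}

```text
clock: 1.93
ee_pos: [0.5263, 0.1538, 0.1207]
eef_rot: [0.942, 0.336, -0.004, -0.001]
wrist_force: [-1.6, -1.0, -0.0]
opening: 1.003
gripper_force: 0.0
```

```bash
python3 - <<'E'
from h import *
go(.531,.160,.063,.68)
from station import env; import cv2
im=[]
for n,(x,y,w_,h_) in {"top":(200,170,130,110),"scene":(260,110,130,110)}.items():
    c=env.snapshot(n)["color"][y:y+h_,x:x+w_]; im.append(cv2.convertScaleAbs(cv2.resize(c,None,fx=3,fy=3,interpolation=cv2.INTER_CUBIC),alpha=1.6))
cv2.imwrite("pics/k1.png",np.hstack(im))
E
```

```text
t 1.9333 pos [0.5263 0.1538 0.1207] yaw 0.685 F [-1.6 -1.  -0. ] M [-0.14  0.07  0.06] grip 0.0 op 1.003 j [ 0.06  0.37 -0.52  1.88  0.22  0.95 -1.44]
inc [ 0.0079 -0.0016  0.0577] [-0.049  0.068  0.06 ] tilt 0.0073
```

View pics/k1.png

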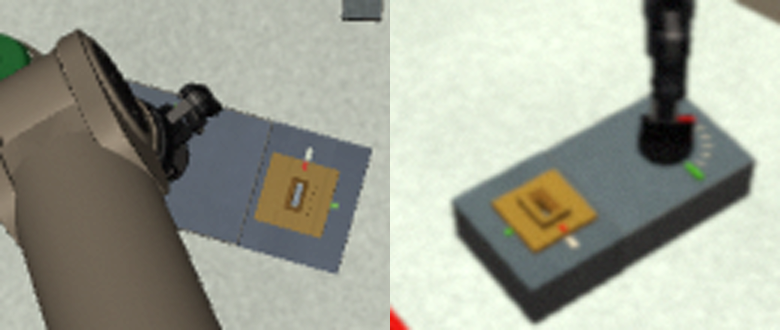

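The picture shows the gripper above the knob with its fingers either side of the bar. It also shows the arm just clear of the soap bottle at the upper left. I'll check the settled pose.

```bash
python3 -c "
from h import *
go(.5305,.160,.063,.68)"
```

```text
t 2.0333 pos [0.5278 0.1508 0.1231] yaw 0.68 F [ 0.4 -0.5  0.8] M [ 0.02 -0.06 -0.04] grip 0.0 op 1.003 j [ 0.06  0.37 -0.51  1.88  0.22  0.95 -1.44]
inc [ 0.0082 -0.0054  0.06  ] [-0.015  0.05   0.002] tilt 0.0046
```

Request:
{"name": "arm_command", "arguments": {"increments": [0.0082,-0.0054,0.015,0,0,0,0,0.0082,-0.0054,0.03,0,0,0,0,0.0082,-0.0054,0.045,0,0,0,0,0.0082,-0.0054,0.058,0,0,0,0,0.0082,-0.0054,0.058,0,0,0,0]}}

```text
clock: 2.45
ee_pos: [0.5313, 0.159, 0.0655]
eef_rot: [0.943, 0.333, -0.002, 0.0]
wrist_force: [0.2, 0.7, 0.2]
opening: 0.999
gripper_force: 0.0
```

Request:
{"name": "arm_command", "arguments": {"increments": [0,0,0,0,0,0,120,0,0,0,0,0,0,170,0,0,0,0,0,0,200,0,0,0,0,0,0,225,0,0,0,0,0,0,225]}}

```text
clock: 2.87
ee_pos: [0.5327, 0.1612, 0.0674]
eef_rot: [0.943, 0.334, 0.001, 0.0]
wrist_force: [-0.5, -0.3, 0.8]
opening: 0.299
gripper_force: 0.0
```

```bash
python3 -c "
from h import *
go(.5305,.160,.063,-.252)"
```

```text
t 2.8667 pos [0.5327 0.1612 0.0674] yaw 0.68 F [-0.5 -0.3  0.8] M [-0.  0. -0.] grip 0.0 op 0.299 j [ 0.02  0.45 -0.49  1.91  0.28  0.85 -1.5 ]
inc [-0.0025 -0.0004  0.0044] [ 2.0000e-03 -1.5000e-02  1.0681e+01] tilt 0.0013
```

Request:
{"name": "arm_command", "arguments": {"increments": [0,0,0.003,0,0,0,255,0,0,0.003,0,0,0,255,0,0,0.003,0,0,0,255,0,0,0.003,0,0,0,255]}}

```text
clock: 3.2
ee_pos: [0.5325, 0.1617, 0.0642]
eef_rot: [0.943, 0.334, 0.0, -0.0]
wrist_force: [-0.6, 1.1, 4.1]
opening: 0.102
gripper_force: 59.2
```

```bash
python3 -c "
from h import *
go(.5305,.160,.063,-.252)"
```

```text
t 3.2 pos [0.5325 0.1617 0.0642] yaw 0.68 F [-0.6  1.1  4.1] M [ 0.19  0.2  -0.01] grip 59.20640230178833 op 0.102 j [ 0.02  0.45 -0.49  1.91  0.28  0.84 -1.51]
inc [-0.0026  0.0001  0.0012] [-5.0000e-03 -1.1000e-02  1.0684e+01] tilt 0.001
```

Request:
{"name": "arm_command", "arguments": {"increments": [0,0,0,0,0,1.1,255,0,0,0,0,0,2.2,255,0,0,0,0,0,3.3,255,0,0,0,0,0,4.4,255,0,0,0,0,0,5.4,255]}}

```text
clock: 3.62
ee_pos: [0.5331, 0.1604, 0.0642]
eef_rot: [0.995, 0.102, 0.001, 0.001]
wrist_force: [-0.0, -1.8, 4.3]
opening: 0.101
gripper_force: 59.2
```

Request:
{"name": "arm_command", "arguments": {"increments": [0,0,0,0,0,1.1,255,0,0,0,0,0,2.2,255,0,0,0,0,0,3.3,255,0,0,0,0,0,4.4,255,0,0,0,0,0,5.4,255]}}

```text
clock: 4.03
ee_pos: [0.5331, 0.1589, 0.0642]
eef_rot: [0.991, -0.133, 0.001, 0.001]
wrist_force: [-0.0, -3.5, 5.0]
opening: 0.1
gripper_force: 59.4
```

```bash
python3 - <<'E'
from h import *
go(.5305,.160,.063,-.252)
from station import env
env.snapshot("scene")
go(.5305,.160,.063,-.252)
E
```

```text
t 4.0333 pos [0.5331 0.1589 0.0642] yaw -0.268 F [-0.  -3.5  5. ] M [-0.81 -0.03  0.05] grip 59.40873563289642 op 0.1 j [-0.15  0.43 -0.27  1.92  0.16  0.82 -2.35]
inc [-0.0028 -0.0004  0.0012] [ 0.03  -0.021 -0.179] tilt 0.0032
t 4.0833 pos [0.5331 0.1589 0.0642] yaw -0.271 F [ 0.2 -3.8  4.6] M [-0.76 -0.02 -0.06] grip 59.4034481048584 op 0.104 j [-0.15  0.43 -0.27  1.92  0.16  0.82 -2.35]
inc [-0.0028 -0.0004  0.0012] [ 0.031 -0.022 -0.215] tilt 0.0033
```

Request:
{"name": "arm_command", "arguments": {"increments": [0,0,0,0,0,0,120,0,0,0,0,0,0,0,0,0,0,0,0,0,0,0,0,0,0,0,0,0,0,0,-0.02,0,0,0,0]}}

```text
clock: 4.5
ee_pos: [0.529, 0.1603, 0.0804]
eef_rot: [0.991, -0.13, -0.004, 0.002]
wrist_force: [-0.3, 0.6, -0.8]
opening: 0.808
gripper_force: 0.0
```

Request:
{"name": "arm_command", "arguments": {"increments": [0,0,-0.03,0,0,0,0,0,0,-0.07,0,0,0,0,0,0,-0.11,0,0,0,0,0,0,-0.13,0,0,0,0,0,0,-0.13,0,0,0,0]}}

```text
clock: 4.92
ee_pos: [0.5354, 0.1628, 0.2195]
eef_rot: [0.991, -0.131, 0.005, -0.002]
wrist_force: [0.6, -0.8, 0.2]
opening: 0.999
gripper_force: 0.0
```

```bash
python3 - <<'E'
from h import *
go(.5055,-.2445,.21,1.434)
E
```

```text
t 4.9167 pos [0.5354 0.1628 0.2195] yaw -0.262 F [ 0.6 -0.8  0.2] M [-0.01 -0.03 -0.04] grip 0.0 op 0.999 j [-0.12  0.25 -0.3   1.77  0.08  1.12 -2.28]
inc [0.0764 0.4012 0.0078] [  0.037  -0.136 -19.433] tilt 0.0109
```

Request:
{"name": "arm_command", "arguments": {"increments": [0.008,0.04,0,0,0,-1.3,0,0.015,0.08,0,0,0,-2.6,0,0.023,0.12,0,0,0,-3.9,0,0.03,0.16,0,0,0,-5.2,0,0.038,0.2,0,0,0,-6.5,0]}}

```text
clock: 5.33
ee_pos: [0.517, -0.0296, 0.2126]
eef_rot: [0.989, 0.146, -0.001, -0.0]
wrist_force: [0.7, -0.6, -0.1]
opening: 1.0
gripper_force: 0.0
```

Request:
{"name": "arm_command", "arguments": {"increments": [-0.015,0.038,0,0,0,-1.3,0,-0.03,0.076,0,0,0,-2.6,0,-0.045,0.114,0,0,0,-3.9,0,-0.06,0.152,0,0,0,-5.2,0,-0.075,0.19,0,0,0,-6.5,0]}}

```text
clock: 5.75
ee_pos: [0.5005, -0.2172, 0.2127]
eef_rot: [0.912, 0.411, -0.001, -0.001]
wrist_force: [0.4, -0.0, 0.3]
opening: 0.998
gripper_force: 0.0
```

Request:
{"name": "arm_command", "arguments": {"increments": [0,0,0,0,0,-1.3,0,0,0,0,0,0,-2.6,0,0,0,0,0,0,-3.9,0,0,0,0,0,0,-5.2,0,0,0,0,0,0,-6.4,0]}}

```text
clock: 6.17
ee_pos: [0.5008, -0.2157, 0.2124]
eef_rot: [0.763, 0.646, -0.0, -0.001]
wrist_force: [-0.6, -0.2, -0.4]
opening: 1.001
gripper_force: 0.0
```

```bash
python3 - <<'E'
from h import *
from station import env; import cv2
im=[]
for n,(x,y,w_,h_) in {"top":(225,190,100,75),"scene":(190,190,100,75)}.items():
    c=env.snapshot(n)["color"][y:y+h_,x:x+w_]; im.append(cv2.convertScaleAbs(cv2.resize(c,None,fx=4,fy=4,interpolation=cv2.INTER_CUBIC),alpha=1.6))
cv2.imwrite("pics/k2.png",np.hstack(im))
env.snapshot("top")
go(.5055,-.2445,.15,1.434)
E
```

```text
t 6.3167 pos [ 0.501  -0.2157  0.2127] yaw 1.396 F [-0.3  0.3 -0.6] M [-0.03  0.04  0.05] grip 0.0 op 0.999 j [ 0.55  0.24 -0.26  1.8   0.07  1.11  0.09]
inc [-0.0276  0.0096  0.0627] [-0.019 -0.006 -0.433] tilt 0.0017
```

View pics/k2.png

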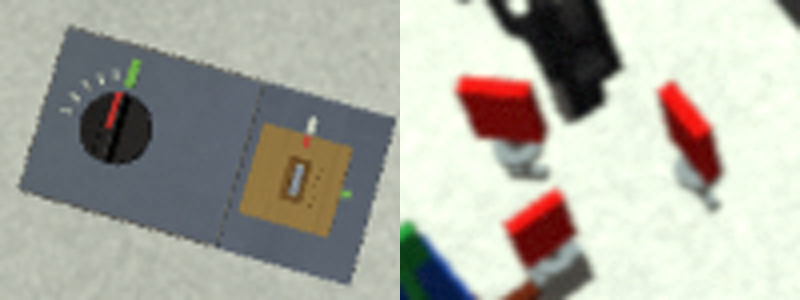

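The knob pointer at (108,128)→(120,95) lines up with the green mark. Now I go over the clip key.

Request:
{"name": "arm_command", "arguments": {"increments": [-0.0276,0.0096,0.03,0,0,-0.43,0,-0.0276,0.0096,0.0627,0,0,-0.43,0,-0.0276,0.0096,0.0627,0,0,-0.43,0]}}

```text
clock: 6.57
ee_pos: [0.5014, -0.2445, 0.1449]
eef_rot: [0.755, 0.656, -0.003, -0.005]
wrist_force: [-1.4, 0.3, -1.2]
opening: 1.003
gripper_force: 0.0
```

```bash
python3 - <<'E'
from h import *
from station import env; import cv2
im=[]
for n,(x,y,w_,h_) in {"top":(370,190,100,100),"scene":(180,190,100,100)}.items():
    c=env.snapshot(n)["color"][y:y+h_,x:x+w_]; im.append(cv2.convertScaleAbs(cv2.resize(c,None,fx=4,fy=4,interpolation=cv2.INTER_CUBIC),alpha=1.6))
cv2.imwrite("pics/k3.png",np.hstack(im))
go(.5055,-.2445,.09,1.434)
E
```

```text
t 6.6667 pos [ 0.5053 -0.2439  0.15  ] yaw 1.435 F [-0.8 -0.3  0.9] M [ 0.01 -0.06  0.02] grip 0.0 op 0.997 j [ 0.58  0.33 -0.25  1.84  0.09  0.99  0.15]
inc [-0.0007  0.0005  0.06  ] [-0.037 -0.017  0.009] tilt 0.0036
```

View pics/k3.png

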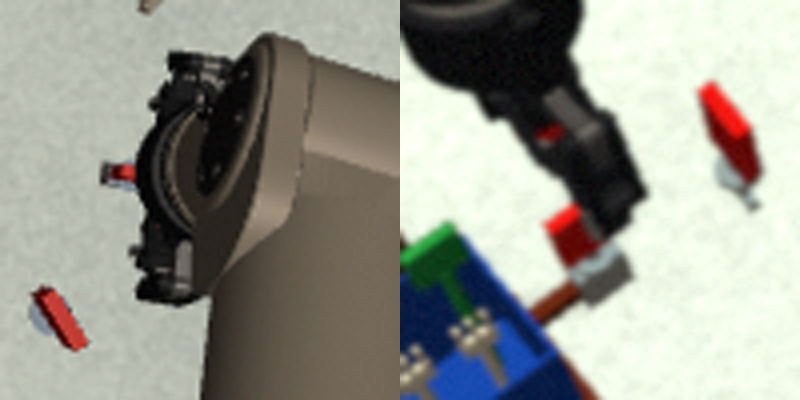

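The picture shows the gripper straddling the clip key, red end at (125,173) in the left crop, with the fingers on either side. I'll descend and close.

Request:
{"name": "arm_command", "arguments": {"increments": [-0.0007,0.0005,0.02,0,0,0,0,-0.0007,0.0005,0.04,0,0,0,0,-0.0007,0.0005,0.06,0,0,0,60,-0.0007,0.0005,0.06,0,0,0,120,-0.0007,0.0005,0.06,0,0,0,160]}}

```text
clock: 7.08
ee_pos: [0.5074, -0.2449, 0.0922]
eef_rot: [0.753, 0.658, 0.0, 0.0]
wrist_force: [0.6, 0.4, 0.5]
opening: 0.605
gripper_force: 0.0
```

Request:
{"name": "arm_command", "arguments": {"increments": [0,0,0,0,0,0,190,0,0,0,0,0,0,210,0,0,0,0,0,0,220]}}

```text
clock: 7.33
ee_pos: [0.5078, -0.246, 0.0928]
eef_rot: [0.753, 0.658, 0.001, 0.001]
wrist_force: [-0.2, -0.1, 1.3]
opening: 0.153
gripper_force: 0.5
```

```bash
python3 - <<'E'
from h import *
go(.5055,-.2445,.09,1.434)
E
```

```text
t 7.3333 pos [ 0.5078 -0.246   0.0928] yaw 1.436 F [-0.2 -0.1  1.3] M [-0.04  0.21  0.01] grip 0.5418835580348969 op 0.153 j [ 0.57  0.4  -0.24  1.88  0.12  0.87  0.13]
inc [ 0.0011 -0.0025  0.0028] [0.034 0.011 0.022] tilt 0.0031
```

Request:
{"name": "arm_command", "arguments": {"increments": [0.001,-0.002,0.003,0,0,0,215,0.001,-0.002,0.003,0,0,0,225,0.001,-0.002,0.003,0,0,0,255,0.001,-0.002,0.003,0,0,0,255,0.001,-0.002,0.003,0,0,0,255]}}

```text
clock: 7.75
ee_pos: [0.5047, -0.2442, 0.0883]
eef_rot: [0.753, 0.658, -0.0, -0.0]
wrist_force: [-0.7, 0.9, 1.7]
opening: 0.097
gripper_force: 58.5
```

```bash
python3 - <<'E'
from h import *
go(.5055,-.2445,.09,1.434)
E
```

```text
t 7.75 pos [ 0.5047 -0.2442  0.0883] yaw 1.436 F [-0.7  0.9  1.7] M [ 0.13  0.22 -0.02] grip 58.48706066608429 op 0.097 j [ 0.57  0.4  -0.24  1.89  0.12  0.87  0.13]
inc [-0.0001  0.0008 -0.0017] [-0.002 -0.     0.023] tilt 0.0002
```

Request:
{"name": "arm_command", "arguments": {"increments": [0,0,-0.01,0,0,0,255,0,0,-0.025,0,0,0,255,0,0,-0.05,0,0,0,255,0,0,-0.08,0,0,0,255,0,0,-0.09,0,0,0,255]}}

```text
clock: 8.17
ee_pos: [0.5069, -0.2452, 0.1825]
eef_rot: [0.753, 0.658, 0.001, 0.003]
wrist_force: [0.7, 0.5, -0.2]
opening: 0.098
gripper_force: 59.4
```

```bash
python3 - <<'E'
from h import *
go(.498,.034,.175,2.8887)
E
```

```text
t 8.1667 pos [ 0.5069 -0.2452  0.1825] yaw 1.436 F [ 0.7  0.5 -0.2] M [-0.03 -0.1   0.07] grip 59.419915080070496 op 0.098 j [ 0.58  0.29 -0.25  1.8   0.08  1.05  0.16]
inc [ 0.2755 -0.0464  0.0067] [  0.042   0.072 -16.648] tilt 0.0066
```

Request:
{"name": "arm_command", "arguments": {"increments": [0.028,-0.005,0.001,0,0,-1.1,255,0.055,-0.009,0.002,0,0,-2.2,255,0.083,-0.014,0.002,0,0,-3.3,255,0.11,-0.018,0.003,0,0,-4.4,255,0.138,-0.023,0.004,0,0,-5.55,255]}}

```text
clock: 8.58
ee_pos: [0.5001, -0.1035, 0.174]
eef_rot: [0.572, 0.821, -0.0, 0.0]
wrist_force: [0.2, -0.1, -1.2]
opening: 0.098
gripper_force: 59.4
```

Request:
{"name": "arm_command", "arguments": {"increments": [0.027,0.009,0,0,0,-1.1,255,0.053,0.017,0,0,0,-2.2,255,0.08,0.026,0,0,0,-3.3,255,0.106,0.035,0,0,0,-4.4,255,0.1327,0.0435,0,0,0,-5.55,255]}}

```text
clock: 9.0
ee_pos: [0.4955, 0.0361, 0.174]
eef_rot: [0.358, 0.934, -0.0, -0.0]
wrist_force: [0.7, -0.0, -1.1]
opening: 0.1
gripper_force: 59.4
```

Request:
{"name": "arm_command", "arguments": {"increments": [0,0,0,0,0,-1.1,255,0,0,0,0,0,-2.2,255,0,0,0,0,0,-3.3,255,0,0,0,0,0,-4.4,255,0,0,0,0,0,-5.55,255]}}

```text
clock: 9.42
ee_pos: [0.4956, 0.0349, 0.1738]
eef_rot: [0.123, 0.992, -0.0, -0.0]
wrist_force: [0.2, 0.7, -1.1]
opening: 0.097
gripper_force: 59.4
```

```bash
python3 - <<'E'
from h import *
from station import env; env.snapshot("top")
s=env.snapshot("top")
go(.498,.034,.125,2.8887)
E
```

```text
t 9.5167 pos [0.4956 0.0349 0.1738] yaw 2.889 F [ 0.6  0.3 -0.7] M [ 0.01 -0.    0.  ] grip 59.358749985694885 op 0.095 j [ 0.4   0.22 -0.63  1.95  0.15  1.02  1.02]
inc [-0.0026 -0.0003  0.0488] [-0.004 -0.007  0.001] tilt 0.0007
```

Request:
{"name": "arm_command", "arguments": {"increments": [-0.0026,-0.0003,0.025,0,0,0,255,-0.0026,-0.0003,0.05,0,0,0,255,-0.0026,-0.0003,0.056,0,0,0,255,-0.0026,-0.0003,0.056,0,0,0,255]}}

```text
clock: 9.85
ee_pos: [0.4965, 0.0338, 0.1163]
eef_rot: [0.127, 0.992, -0.0, -0.002]
wrist_force: [0.0, 0.9, -0.1]
opening: 0.099
gripper_force: 59.4
```

```bash
python3 - <<'E'
from h import *
from station import env; import cv2
im=[]
for n,(x,y,w_,h_) in {"top":(260,200,75,75),"scene":(270,130,75,75)}.items():
    c=env.snapshot(n)["color"][y:y+h_,x:x+w_]; im.append(cv2.convertScaleAbs(cv2.resize(c,None,fx=5.3,fy=5.3,interpolation=cv2.INTER_CUBIC),alpha=1.6))
cv2.imwrite("pics/k4.png",np.hstack(im))
go(.498,.034,.098,2.8887)
E
```

```text
t 9.95 pos [0.4988 0.0343 0.1187] yaw 2.888 F [ 0.   0.1 -1.1] M [0.04 0.04 0.03] grip 59.368228912353516 op 0.1 j [ 0.37  0.3  -0.61  2.    0.22  0.91  0.96]
inc [ 0.0007 -0.0005  0.0207] [ 0.003  0.007 -0.006] tilt 0.0006
```

View pics/k4.png

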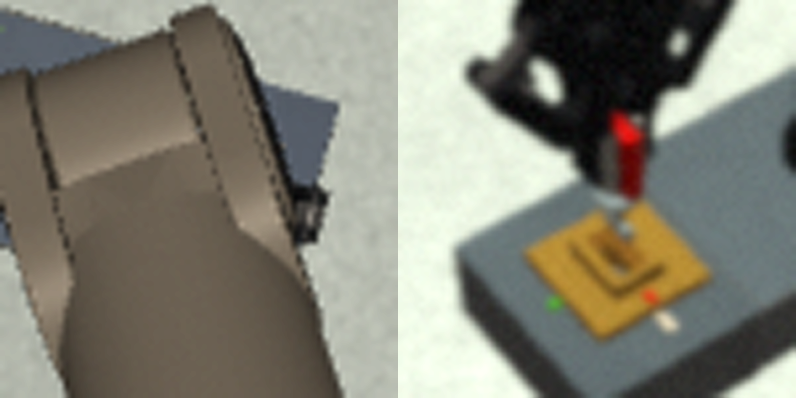

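The scene crop shows the key held upright with its bit tip at about (626,238), just above the keyhole centre at about (617,250). I'll compare that with the offset expected if it were aligned.

```bash
python3 - <<'E'
from h import *
a=proj("scene",(.4988,.0343,.0804));b=proj("scene",(.498,.034,.060))
print("pred tip",a,"slot",b,"diff crop px",(a-b)*5.3, "px per 1mm tool -x/y", (proj("scene",(.4988+.00097,.0343-.00025,.08))-a)*5.3,(proj("scene",(.4988+.00025,.0343+.00097,.08))-a)*5.3)
E
```

```text
pred tip [310.20610264 172.72722978] slot [310.15857272 178.00249852] diff crop px [  0.25190857 -27.95892432] px per 1mm tool -x/y [1.27545979 1.87940971] [ 1.79443326 -0.41100893]
```

The visible bit end is the +x end, 9 mm from the axis, so the 8 mm offset means the key is aligned. I'll lower it gently.

Request:
{"name": "arm_command", "arguments": {"increments": [0.0007,-0.0005,0.008,0,0,0,255,0.0007,-0.0005,0.014,0,0,0,255,0.0007,-0.0005,0.018,0,0,0,255,0.0007,-0.0005,0.021,0,0,0,255,0.0007,-0.0005,0.021,0,0,0,255]}}

```text
clock: 10.37
ee_pos: [0.4971, 0.0337, 0.0965]
eef_rot: [0.126, 0.992, -0.0, -0.001]
wrist_force: [-0.2, -0.8, -0.4]
opening: 0.097
gripper_force: 59.4
```

```bash
python3 - <<'E'
from h import *
go(.498,.034,.0783,2.8887)
E
```

```text
t 10.3667 pos [0.4971 0.0337 0.0965] yaw 2.889 F [-0.2 -0.8 -0.4] M [-0.01  0.    0.03] grip 59.366687536239624 op 0.097 j [ 0.36  0.33 -0.6   2.02  0.24  0.86  0.94]
inc [-0.0008  0.0005  0.0182] [-0.005 -0.012  0.003] tilt 0.0011
```

Request:
{"name": "arm_command", "arguments": {"increments": [0,0,0.002,0,0,0,255,0,0,0.004,0,0,0,255,0,0,0.006,0,0,0,255,0,0,0.006,0,0,0,255]}}

```text
clock: 10.7
ee_pos: [0.4974, 0.0338, 0.0907]
eef_rot: [0.126, 0.992, -0.0, -0.0]
wrist_force: [0.4, -1.0, 0.2]
opening: 0.101
gripper_force: 59.4
```

```bash
python3 - <<'E'
from h import *
go(.498,.034,.0783,2.8887)
E
```

```text
t 10.7 pos [0.4974 0.0338 0.0907] yaw 2.889 F [ 0.4 -1.   0.2] M [-0.01  0.04 -0.01] grip 59.36689853668213 op 0.101 j [ 0.35  0.34 -0.6   2.02  0.25  0.85  0.93]
inc [-0.0006  0.0004  0.0124] [-0.003 -0.005  0.004] tilt 0.0005
```

Request:
{"name": "arm_command", "arguments": {"increments": [0,0,0.002,0,0,0,255,0,0,0.004,0,0,0,255,0,0,0.006,0,0,0,255,0,0,0.008,0,0,0,255,0,0,0.008,0,0,0,255]}}

```text
clock: 11.12
ee_pos: [0.4977, 0.0338, 0.0829]
eef_rot: [0.126, 0.992, -0.0, 0.0]
wrist_force: [-0.7, -0.2, -0.8]
opening: 0.096
gripper_force: 59.7
```

```bash
python3 - <<'E'
from h import *
go(.498,.034,.0783,2.8887)
E
```

```text
t 11.1167 pos [0.4977 0.0338 0.0829] yaw 2.889 F [-0.7 -0.2 -0.8] M [ 0.05  0.1  -0.02] grip 59.72694754600525 op 0.096 j [ 0.35  0.35 -0.59  2.03  0.26  0.83  0.92]
inc [-0.0003  0.0002  0.0046] [-0.001  0.001  0.005] tilt 0.0001
```

Request:
{"name": "arm_command", "arguments": {"increments": [0,0,0.002,0,0,0,255,0,0,0.004,0,0,0,255,0,0,0.0055,0,0,0,255,0,0,0.0055,0,0,0,255]}}

```text
clock: 11.45
ee_pos: [0.4978, 0.0339, 0.0782]
eef_rot: [0.126, 0.992, -0.0, 0.0]
wrist_force: [-3.0, -1.0, 6.6]
opening: 0.094
gripper_force: 60.8
```

```bash
python3 - <<'E'
from h import *
go(.498,.034,.0783,2.8887)
E
```

```text
t 11.45 pos [0.4978 0.0339 0.0782] yaw 2.889 F [-3.  -1.   6.6] M [-0.03  0.63  0.03] grip 60.848668813705444 op 0.094 j [ 0.34  0.36 -0.59  2.03  0.27  0.82  0.92]
inc [-0.0002  0.0002 -0.0001] [-0.007  0.002  0.003] tilt 0.0006
```

Request:
{"name": "arm_command", "arguments": {"increments": [0,0,0.001,0,0,0,255,0,0,0.002,0,0,0,255,0,0,0.002,0,0,0,255]}}

```text
clock: 11.7
ee_pos: [0.4979, 0.0339, 0.0781]
eef_rot: [0.126, 0.992, -0.001, 0.0]
wrist_force: [-7.6, -1.3, 22.8]
opening: 0.097
gripper_force: 63.4
```

```bash
python3 - <<'E'
from h import *
go(.498,.034,.0783,2.8887)
E
```

```text
t 11.7 pos [0.4979 0.0339 0.0781] yaw 2.889 F [-7.6 -1.3 22.8] M [-0.24  1.73  0.03] grip 63.41564655303955 op 0.097 j [ 0.34  0.36 -0.59  2.03  0.27  0.82  0.91]
inc [-0.0001  0.0001 -0.0002] [-0.022  0.003 -0.   ] tilt 0.0019
```

Request:
{"name": "arm_command", "arguments": {"increments": [0.0006,0,-0.001,0,0,0,255,0.0006,0,-0.001,0,0,0,255]}}

```text
clock: 11.87
ee_pos: [0.4978, 0.0339, 0.0781]
eef_rot: [0.126, 0.992, -0.0, 0.001]
wrist_force: [-3.5, -0.3, 12.3]
opening: 0.097
gripper_force: 61.4
```

Request:
{"name": "arm_command", "arguments": {"increments": [0,0,0,0,0,1,255,0,0,0,0,0,2,255,0,0,0,0,0,3,255,0,0,0,0,0,4,255,0,0,0,0,0,5,255]}}

```text
clock: 12.28
ee_pos: [0.4978, 0.0341, 0.0781]
eef_rot: [0.339, 0.941, -0.0, 0.001]
wrist_force: [-3.2, -1.5, 13.4]
opening: 0.096
gripper_force: 61.5
```

```bash
python3 - <<'E'
from h import *
go(.498,.034,.0783,1.17)
E
```

```text
t 12.2833 pos [0.4978 0.0341 0.0781] yaw 2.449 F [-3.2 -1.5 13.4] M [-0.25  0.9   0.06] grip 61.51251196861267 op 0.096 j [ 0.27  0.34 -0.5   2.04  0.22  0.81  0.52]
inc [-0.0002  0.     -0.0002] [1.4000e-02 1.4000e-02 1.4655e+01] tilt 0.0016
```

Request:
{"name": "arm_command", "arguments": {"increments": [0,0,0,0,0,1,255,0,0,0,0,0,2,255,0,0,0,0,0,3,255,0,0,0,0,0,4,255,0,0,0,0,0,5,255]}}

```text
clock: 12.7
ee_pos: [0.4978, 0.034, 0.0782]
eef_rot: [0.535, 0.845, 0.0, 0.001]
wrist_force: [-3.1, -0.6, 13.1]
opening: 0.1
gripper_force: 61.4
```

Request:
{"name": "arm_command", "arguments": {"increments": [0,0,0,0,0,1,255,0,0,0,0,0,2,255,0,0,0,0,0,3,255,0,0,0,0,0,4,255,0,0,0,0,0,5,255]}}

```text
clock: 13.12
ee_pos: [0.4979, 0.0339, 0.0782]
eef_rot: [0.705, 0.709, 0.0, 0.001]
wrist_force: [-3.3, 0.0, 12.4]
opening: 0.096
gripper_force: 61.4
```

```bash
python3 - <<'E'
from h import *
go(.498,.034,.0783,1.17)
E
```

```text
t 13.1167 pos [0.4979 0.0339 0.0782] yaw 1.576 F [-3.3  0.  12.4] M [-0.22  0.82  0.12] grip 61.38894259929657 op 0.096 j [ 0.12  0.32 -0.32  2.04  0.14  0.8  -0.28]
inc [ 0.0001  0.0001 -0.0001] [0.021 0.006 4.657] tilt 0.0019
```

Request:
{"name": "arm_command", "arguments": {"increments": [0,0,0,0,0,1,255,0,0,0,0,0,2,255,0,0,0,0,0,3,255,0,0,0,0,0,4,255,0,0,0,0,0,4.5,255]}}

```text
clock: 13.53
ee_pos: [0.4979, 0.0339, 0.0781]
eef_rot: [0.83, 0.558, 0.0, 0.001]
wrist_force: [-3.5, -0.9, 11.2]
opening: 0.099
gripper_force: 61.4
```

Request:
{"name": "arm_command", "arguments": {"increments": [0,0,0,0,0,0,255,0,0,0,0,0,0,255,0,0,0,0,0,0,255]}}

```text
clock: 13.78
ee_pos: [0.4978, 0.034, 0.0781]
eef_rot: [0.829, 0.56, 0.0, 0.001]
wrist_force: [-2.8, -0.1, 13.3]
opening: 0.097
gripper_force: 61.5
```

```bash
python3 - <<'E'
from h import *
go(.498,.034,.0783,1.17)
from station import env; import cv2
im=[]
for n,(x,y,w_,h_) in {"top":(220,190,110,75),"scene":(270,120,110,75)}.items():
    c=env.snapshot(n)["color"][y:y+h_,x:x+w_]; im.append(cv2.convertScaleAbs(cv2.resize(c,None,fx=7 if n=="scene" else 3.6,fy=7 if n=="scene" else 3.6,interpolation=cv2.INTER_CUBIC),alpha=1.6))
cv2.imwrite("pics/k5.png",im[1])
E
```

```text
t 13.7833 pos [0.4978 0.034  0.0781] yaw 1.188 F [-2.8 -0.1 13.3] M [-0.19  0.84  0.13] grip 61.462987661361694 op 0.097 j [ 0.05  0.32 -0.24  2.04  0.11  0.79 -0.64]
inc [ 0.0001  0.0001 -0.0002] [0.019 0.002 0.206] tilt 0.0017
```

View pics/k5.png

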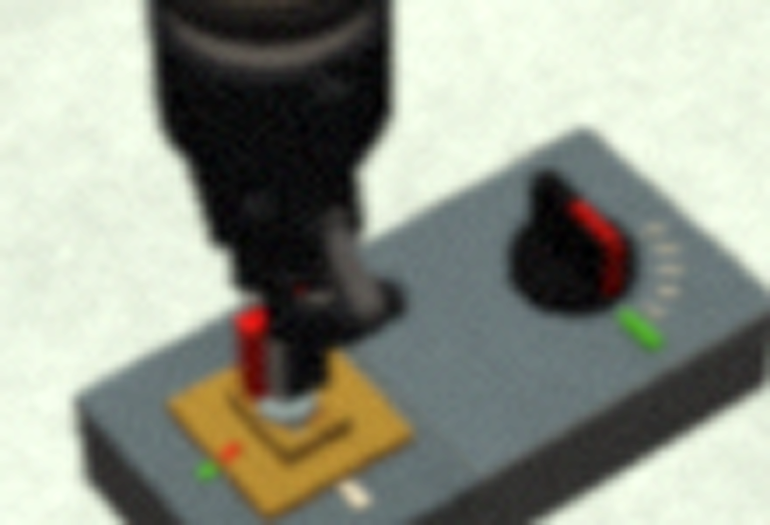

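The picture shows the red tab at (230,453) beside the green mark (207,470), so the lock has made its quarter turn. The shoulder sits on the rim, the key is still gripped, and the knob pointer faces its green mark at (640,328). I'm handing it in.

```bash
python3 -c "
from station import env
print(env.sign_off())"
```

```text
the job is handed in; nothing more can be done
None
```

I handed the job in at about 14 s: the knob is set to its green mark, and the key is fully home, turned about 97° (red tab at the green mark) and still gripped; sign-off returned no verdict.

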